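# Load the buffer bottle into the analyser bay

## Robot

A 6-joint arm with a two-finger parallel gripper is mounted at the origin on the work surface. World frame = base frame: x ahead of the robot, y to its left, z up, the work surface at z = 0. Lengths are in m, angles in rad, forces in N, time in s.
With the tool pointing down it reaches from about 0.35 to 0.975 m from the base axis. Payload 4.9 kg.
Tool frame: the origin (TCP) lies midway between the tips of the shut fingers; the grasp point (between the pads) lies 19 mm behind it; z points along the fingers, y is the line along which they close (so a half turn about z gives the same grasp; the last joint's range is limited). The gripper opens to 85 mm and grips with 20 to 120 N. Pads are 22 mm wide; open, the fingers measure 114 mm over their backs; the gripper's body (76 mm by 85 mm) begins 54 mm behind the grasp point. The pads swing forward as they close: fully open they stand 13 mm farther back than shut.
Start: joints at [-1.232, 0.053, 1.613, -0, 1.476, -0.119], TCP at [0.276, -0.561, 0.231] pointing down, gripper open.
Joint ranges: [-3.01, 3.01], [-1.01, 2.22], [0.06, 2.58], [-1.02, 4.17], [0.09, 2.62], [-3.14, 3.14]. Speed limits (rad/s): [2.57, 2.57, 3.14, 3.14, 3.14, 3.14].

## Interface

Orientations are given as a rotation vector (axis times angle).
In Python, from station import ctrl gives the robot as it stands. The module is installed in compiled form; this text tells all that it offers.
- The arm moves only by the shell command python3 -m handwheel 'ROWS' [OPENING] [FORCE]. ROWS is JSON, a list of rows, each a list of 2 entries, a list of its own where there are three numbers: the shift along the tool's x, y, z in cm, then the turn, a rotation vector about the tool's x, y, z in rad. In form: [[[tx, ty, tz], [ax, ay, az]], ...]. A call has 1 to 5 rows; each row is the pose to reach, as a shift and turn from the pose commanded when the call began, along the tool's axes at that moment; what a row does not reach only later rows make up. A row lasts 1/8 s, in which the tool goes at most 62.5 mm and 10.7 degrees, less where a joint would pass 70% of its speed; a pose out of reach is approached as far as the arm can. A call with a gripper value outside its range is refused whole. OPENING is the gripper's target within -1 to 1 (shut at 1, half-way at 0, fully open at -1), set as the call begins (- or left out, the last holds). The fingers move at their own pace and stop on an object; FORCE is the grip in N (left out, the last holds). Time passes only in rows, so rows that repeat a pose let the fingers close. It gives the time, the measured TCP pose, the force, the opening and the grip force at its end, in the units of the state.
- ctrl.get_obs(): the state, without advancing time (a new reading comes with each control period).
- ctrl.get_image(name): name is "scene" or "top" or "wrist"; returns the picture (420x560x3 uint8, blue, green, red); there is no depth.
- ctrl.calibration(name): a dict with "fx", "fy", "cx", "cy" (pixels), "k1" (the pictures are not rectified: a ray, as slopes to the right and down, at radius r is drawn at 1 + k1 r^2 times it, then the intrinsics apply), "R" (3x3) and "t" (3): a world point X has camera coordinates R X + t. Camera axes: x right, y down, z forward; pixel columns grow to the right and rows downward; lengths in m; the calibration is good to about 2 mm. A picture is of the moment at which its call begins: read the wrist's pose just before it. calibration takes no time and is no camera call; for the wrist camera it gives the pose at the moment of the call.
- ctrl.finish_job(): hands the job in; it is judged then, once.
Trained networks look in the newest picture that a camera, given by its name, has taken for a name from the list of things; names that differ only in an ending like _2 or _b are one class to them, and where a whole thing is asked for, a point or a joint stands for the part that bears it (a point fixed in the world has none). Each returns a list of dicts, best first, with "score" (0 to 1); they miss things now and then, are a little off and sometimes report something else, mostly with a low value. They report only what shows in the picture. A call takes as long as a camera call. They do not tell look-alikes from the thing itself.
- ctrl.look_for(camera, query): "position" ([column, row] in pixels, amid what is visible of it).
- ctrl.landmark_of(camera, query): "position" ([column, row] in pixels: a listed point, or the origin of a listed thing).
The state is a dict: "t": time; "q": joint angles; "dq": joint speeds; "effort": joint torques, N m; "tool_pos": TCP position; "tool_rot": TCP orientation; "contact_force": force on the tool from outside, world axes, zero at the start; "wrist_torque": the same for the moment, N m; "opening": finger opening in m; "grip_force": force on a finger pad.
Only numpy, scipy, OpenCV 4.12 (cv2) and the standard library are available. Lean on these libraries where they do the work, as an engineer would, in place of code of your own. Each camera call takes 0.05 s, during which the arm holds its last target. There are 200 camera calls.

## Task

The tall capped buffer bottle is standing on the bench: lay it on its side in the open trough of the buffer bay, foot towards the hood and cap towards the robot, and then push it along the trough under the hood until its foot has carried the seat plate fully home against its stop. Set the bottle down and push it without dropping or ramming it, let go, and leave the other things on the bench where they are.

Things in the scene. Friction and masses are not known exactly. Their poses are not given: they have to be found in the camera images.
- bottle: Sealed rigid white bottle with a grey cap, about 0.35 kg, 140 mm tall, standing upright at the start; the tallest of the loose round things. Cylindrical body 54 mm in diameter from the foot to 108 mm, shoulder to 119 mm, then a cap 32 mm in diameter to 140 mm. Origin: centre of the foot; +z along the bottle's axis to the cap. Smooth. Its yaw means nothing.
- bay: Buffer bay, fixed, at another place and heading each time: an aluminium V trough on a narrow grey plinth that runs into a cream hood with a dark roof. Origin: on the bench, straight below the middle of the hood's mouth; +x points level along the trough INTO the hood (away from the robot), z up. The axis of the bottle lying in the trough is level, at y = 0, 75 mm above the bench.
- trough (a point): Open front end of the trough (bay x = -160 mm), on the lying bottle's axis, 75 mm above the bench; axes as the bay. The trough runs from here to bay x = +100 mm. Flanks slope 35 degrees; upper edges 21 mm either side of the middle, 56 mm above the bench. Plinth below: 34 mm wide. At the front a flat foot plate, 70 mm wide, 6 mm high.
- hood_mouth (a point): Middle of the hood's mouth (bay x = 0), on the lying bottle's axis, 75 mm above the bench; axes as the bay. The hood covers bay x = 0 to 130 mm, y = -75 to +75 mm, and is 135 mm high; its tunnel is 66 mm wide with its roof 110 mm above the bench, and a 14 mm slot runs along the middle of the roof.
- seat (a joint): Slide of the black seat plate in the hood, which the bottle's foot pushes: metres of travel along the bay's +x, from 0 (outermost) to 0.025 (fully home, a hard stop). It starts between 0 and 0.010. It has no spring and stays where it is left; stiff friction of about 2.5 N holds it. A steel pin on the plate stands up 15 mm out of the roof slot and moves with it.
- seat_face (a point): Middle of the seat plate's front face (the plate is 50 mm wide, 45 mm high), 75 mm above the bench. It lies at x = 50 mm in the bay's frame plus the travel of the joint seat, hence at 75 mm when fully home; then 65 mm of the bottle stick out of the hood.
- jar: Bystander: squat white jar with a grey lid, 64 mm in diameter, 85 mm tall. Origin: centre of its underside, z up.
- beaker: Bystander: open grey beaker, about 68 mm in diameter, 95 mm tall. Origin: centre of its underside, z up.
- tip_box: Bystander: closed pipette-tip box, 122 x 82 x 57 mm high, long side along its x. Origin: centre of its underside.
- tube_rack: Bystander: white rack with capped tubes, 70 (x) x 160 (y) mm, 85 mm high. Origin: centre of its underside.
- scanner: Bystander: grey hand-held code scanner lying flat, 115 mm long (x), 62 mm wide at the head, 26 mm high. Origin: underside, middle of its handle.
- mouse: Bystander: grey computer mouse, 105 x 60 x 30 mm high. Origin: centre of its underside.
There are look-alikes about, which are no part of the job. What is shaped like the bottle but green or red is not meant.

How it is judged:
At the end, for the whole second after the job is handed in: The bottle lies at rest and released in the trough, foot under the hood: its axis within 0.08 rad of the trough's direction, its foot centred within 6 mm sideways and 7 mm in height (75 mm), and 70 to 79 mm inside the hood's mouth, with the seat plate at its stop (travel over 20.5 of 25 mm) (value of joint seat above 0.0205 m and x of bottle in the frame of bay between 0.07 and 0.079 m and y of bottle in the frame of bay between -0.006 and 0.006 m and z of bottle in the frame of bay between 0.068 and 0.082 m and angle between the z axis of bottle and the x axis of bay, either way round below 0.08 rad and linear speed of bottle below 0.02 m/s and angular speed of bottle below 0.2 rad/s); the robot touches nothing.
It fails at once if the bottle is dropped on the bay or rammed into it (over 80 N between them) (contact force between bottle and bay above 80 N).
It fails at once if another thing on the bench is moved more than 30 mm or tipped over (distance of any of jar, beaker, tip_box, tube_rack, scanner, mouse from where it was at the start of the episode above 0.03 m or angle between any of jar, beaker, tip_box, tube_rack, scanner, mouse's own z axis and vertical above 0.4 rad).
It also fails if it takes over 58 s, if anything falls off the work surface, if the arm or the gripper's body presses on something with over 40 N, if the wrist force passes 120 N, or if a joint passes its speed limit or range.

## Working session

There is one attempt and no reset: what is moved stays moved. The work goes in short steps, Python scripts to look and compute and a shell command to move; the robot and the scene stay as the last step left them, time stands still between calls to the robot, and variables do not carry over. Pictures are saved under pics/ and viewed, at most 11 in all, crops included, and the job is handed in when it is done.

```bash
mkdir -p pics; python3 - <<'E'
from station import ctrl
import cv2, numpy as np
for c in ("scene","top"):
    im=ctrl.get_image(c); cv2.imwrite(f"pics/{c}0.png",im)
    k=ctrl.calibration(c); print(c,{a:np.round(b,3).tolist() for a,b in k.items()})
    for n in ("bottle","trough","hood_mouth","seat_face","bay","jar","beaker","tip_box","tube_rack","scanner","mouse"):
        print(n,[(np.round(d["position"]).tolist(),round(d["score"],2)) for d in ctrl.landmark_of(c,n)][:4])
o=ctrl.get_obs(); print(o["t"],o["tool_pos"],o["tool_rot"],o["opening"])
E
```

```text
scene {'fx': 519.759, 'fy': 519.759, 'cx': 269.179, 'cy': 204.311, 'k1': -0.179, 'R': [[0.825, 0.565, 0.006], [0.49, -0.71, -0.506], [-0.281, 0.42, -0.863]], 't': [-0.471, -0.223, 1.643]}
bottle [([326.0, 127.0], 0.85), ([285.0, 124.0], 0.79), ([262.0, 142.0], 0.65)]
trough [([238.0, 222.0], 0.72), ([266.0, 287.0], 0.18)]
hood_mouth [([267.0, 271.0], 0.93)]
seat_face [([276.0, 289.0], 0.43)]
bay [([267.0, 284.0], 0.57)]
jar [([285.0, 186.0], 0.85)]
beaker [([311.0, 153.0], 0.66), ([277.0, 288.0], 0.39), ([269.0, 269.0], 0.29)]
tip_box [([328.0, 215.0], 0.79)]
tube_rack [([360.0, 175.0], 0.88)]
scanner [([165.0, 307.0], 0.69)]
mouse [([246.0, 199.0], 0.6)]
top {'fx': 515.389, 'fy': 515.389, 'cx': 282.253, 'cy': 209.43, 'k1': -0.107, 'R': [[-0.002, -1.0, -0.007], [-0.981, 0.003, -0.196], [0.196, 0.007, -0.981]], 't': [0.025, 0.544, 1.418]}
bottle [([184.0, 258.0], 0.95), ([208.0, 268.0], 0.91), ([155.0, 220.0], 0.79)]
trough [([320.0, 219.0], 0.68)]
hood_mouth [([152.0, 219.0], 0.69), ([345.0, 166.0], 0.59)]
seat_face [([348.0, 153.0], 0.45)]
bay [([341.0, 175.0], 0.76), ([280.0, 239.0], 0.54)]
jar [([247.0, 217.0], 0.82)]
beaker [([201.0, 212.0], 0.96)]
tip_box [([254.0, 164.0], 0.84), ([198.0, 213.0], 0.64)]
tube_rack [([187.0, 162.0], 0.88), ([321.0, 217.0], 0.6)]
scanner [([410.0, 236.0], 0.78)]
mouse [([281.0, 240.0], 0.61)]
1.2 [ 0.27622237 -0.56062454  0.23131508] [3.05964736e+00 7.12830821e-01 9.23130519e-06] 0.08560210440023001
```

```bash
cat > h.py <<'E'
from station import ctrl
import cv2, numpy as np
from scipy.spatial.transform import Rotation as Ro
def ray(k,p):
    a=(np.array(p,float)-[k["cx"],k["cy"]])/[k["fx"],k["fy"]]; u=a.copy()
    for _ in range(20): u=a/(1+k["k1"]*(u@u))
    R=np.array(k["R"]);t=np.array(k["t"]); return -R.T@t, R.T@np.r_[u,1]
def at(k,p,z):
    c,d=ray(k,p); return c+d*(z-c[2])/d[2]
def px(k,X):
    x=np.array(k["R"])@X+np.array(k["t"]);u=x[:2]/x[2]
    return u*(1+k["k1"]*(u@u))*[k["fx"],k["fy"]]+[k["cx"],k["cy"]]
def tri(k1,p1,k2,p2):
    a,d=ray(k1,p1);b,e=ray(k2,p2)
    s=np.linalg.lstsq(np.c_[d,-e],b-a,rcond=None)[0]; P,Q=a+s[0]*d,b+s[1]*e
    return (P+Q)/2,np.linalg.norm(P-Q)
E
python3 - <<'E'
from h import *
S,T=ctrl.calibration("scene"),ctrl.calibration("top")
for n,s,t in [("bA",(326,127),(184,258)),("bB",(285,124),(155,220)),("bC",(262,142),(155,220)),("bD",(285,124),(208,268)),("bE",(262,142),(208,268)),("trough",(238,222),(320,219)),("mouth",(267,271),(345,166)),("seat",(276,289),(348,153)),("bay",(267,284),(341,175)),("jar",(285,186),(247,217)),("beaker",(311,153),(201,212)),("tip",(328,215),(254,164)),("rack",(360,175),(187,162)),("scan",(165,307),(410,236)),("mouse",(246,199),(281,240))]:
    P,e=tri(S,s,T,t); print(n,P.round(3),round(e,4))
for n in("scene","top"):
    im=cv2.imread(f"pics/{n}0.png"); c=im[100:340,130:450] if n=="scene" else im[120:300,120:440]
    cv2.imwrite(f"pics/{n}c.png",cv2.resize(c,None,fx=2.5,fy=2.5,interpolation=cv2.INTER_CUBIC))
E
```

```text
bA [ 0.467  0.36  -0.02 ] 0.1367
bB [0.47  0.327 0.091] 0.1207
bC [0.455 0.289 0.073] 0.2083
bD [0.406 0.258 0.061] 0.079
bE [ 0.381  0.24  -0.014] 0.0044
trough [ 0.516 -0.079  0.074] 0.0111
mouth [ 0.666 -0.154  0.084] 0.0061
seat [ 0.709 -0.17   0.059] 0.0021
bay [ 0.665 -0.152 -0.011] 0.0063
jar [0.535 0.13  0.001] 0.0073
beaker [0.544 0.262 0.027] 0.0037
tip [0.694 0.111 0.014] 0.0087
rack [ 0.703  0.311 -0.014] 0.0106
scan [ 0.477 -0.358 -0.022] 0.0003
mouse [ 0.465  0.029 -0.001] 0.0054
```

View pics/scenec.png

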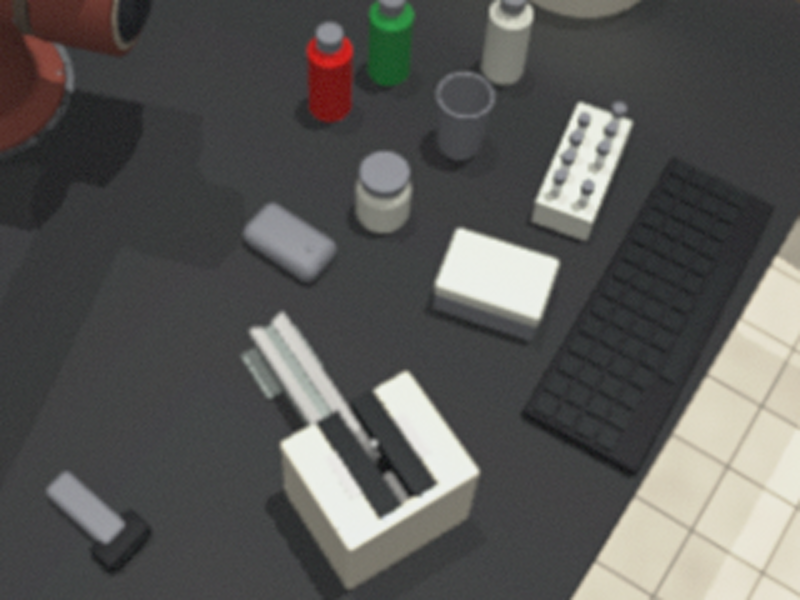

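View pics/topc.png

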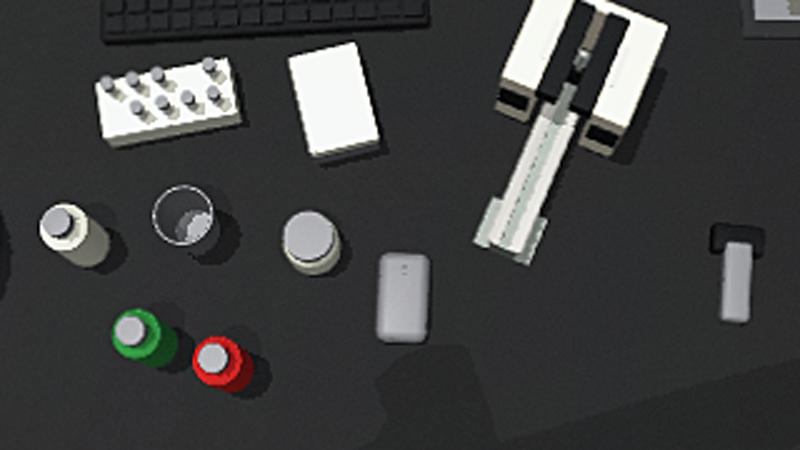

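The white bottle stands at the upper left of the top view (foot near top px 155,220), beside the beaker. The red and green bottles are look-alikes. The bay's trough runs from top px 320,219 to the mouth at 345,166. No bystanders stand on the trough.

```bash
cat >> h.py <<'E'
def rel(P,R,o=None):
    "shift (cm) and turn from the present tool pose to TCP P, orientation matrix R"
    o=o or ctrl.get_obs(); R0=Ro.from_rotvec(o["tool_rot"])
    return (R0.inv().apply(np.array(P)-o["tool_pos"])*100).round(2).tolist(), (R0.inv()*Ro.from_matrix(R)).as_rotvec().round(3).tolist()
def frame(head,tilt,flip=1):
    "tool z tilted 'tilt' from down towards heading; y level"
    h=np.array([np.cos(head),np.sin(head),0]); z=np.sin(tilt)*h+np.cos(tilt)*np.array([0,0,-1])
    y=flip*np.cross([0,0,1],h); return np.c_[np.cross(y,z),y,z]
E
python3 - <<'E'
from h import *
S,T=ctrl.calibration("scene"),ctrl.calibration("top")
print("foot tri",tri(S,(331,130),T,(155,220)))
print("cap top", at(S,(335.5,101.5),.14), at(T,(144.5,208),.14))
print("foot", at(S,(326,127),0),at(T,(155,220),0))
P=at(T,(144.5,208),.14)
print("proj",px(S,np.r_[P[:2],.14]),px(S,np.r_[P[:2],0]),px(T,np.r_[P[:2],0]))
print(Ro.from_rotvec(ctrl.get_obs()["tool_rot"]).as_matrix().round(3))
for n,p,z in (("jar",(247,217),0),("beaker",(201,212),0),("rack",(187,162),0),("mouse",(281,240),0)): print(n,at(T,p,z).round(3))
# trough front lips and hood edges top
for n,p,z in (("tr",(320,219),.075),("mouth",(345,166),.075),("seat",(348,153),.075)): print(n,at(T,p,z).round(3))
for n,p,z in (("tr",(238,222),.075),("mouth",(267,271),.075),("seat",(276,289),.075)): print(n,at(S,p,z).round(3))
E
```

```text
foot tri (array([ 0.53063873,  0.41100574, -0.02448554]), np.float64(0.006626126102232426))
cap top [0.54088138 0.39256111 0.14      ] [0.53183555 0.39625167 0.14      ]
foot [0.52083205 0.39699762 0.        ] [0.52385554 0.40212773 0.        ]
proj [333.51956394  99.42802032] [328.80651247 128.68845227] [157.0657509  217.35713971]
[[ 0.897  0.442  0.   ]
 [ 0.442 -0.897 -0.   ]
 [ 0.     0.    -1.   ]]
jar [0.532 0.128 0.   ]
beaker [0.548 0.265 0.   ]
rack [0.702 0.312 0.   ]
mouse [0.463 0.027 0.   ]
tr [ 0.512 -0.083  0.075]
mouth [ 0.666 -0.157  0.075]
seat [ 0.705 -0.167  0.075]
tr [ 0.52  -0.075  0.075]
mouth [ 0.665 -0.148  0.075]
seat [ 0.712 -0.176  0.075]
```

```bash
python3 -c "
from h import *
print(rel([.52,.0,.30],frame(np.radians(30),0,-1)),rel([.5,.36,.30],frame(np.radians(37),0,-1)))"
```

```text
([46.65, -39.52, -6.87], [0.0, -0.0, -0.066]) ([60.76, -72.69, -6.87], [0.0, -0.0, -0.188])
```

```bash
H="python3 -m handwheel"
Q='python3 -c "from h import *;o=ctrl.get_obs();print(np.r_[o[\"q\"],o[\"tool_pos\"],o[\"tool_rot\"]].tolist(),file=open(\"q.txt\",\"a\"))"'
eval $Q
$H '[[[4.6,-4,-1.4],[0,0,0]],[[9.2,-8,-2.8],[0,0,0]],[[14,-12,-4.2],[0,0,0]],[[18.6,-15.8,-5.6],[0,0,0]],[[23.3,-19.8,-6.9],[0,0,0]]]'; eval $Q
$H '[[[4.6,-4,0],[0,0,0]],[[9.2,-8,0],[0,0,0]],[[14,-12,0],[0,0,0]],[[18.6,-15.8,0],[0,0,0]],[[23.3,-19.8,0],[0,0,0]]]'; eval $Q
python3 -c "
from h import *
print(rel([.5,.34,.30],frame(np.radians(37),-.35,-1)))"; cat q.txt
```

```text
t: 1.82
tool_pos: [0.3978, -0.2791, 0.3009]
tool_rot: [3.059, 0.712, 0.001]
contact_force: [0.5, 0.6, -0.1]
opening: 0.0851
grip_force: 0.0
t: 2.45
tool_pos: [0.5194, 0.0016, 0.3005]
tool_rot: [3.059, 0.713, 0.002]
contact_force: [1.0, -0.9, 0.5]
opening: 0.0857
grip_force: 0.0
([13.22, -31.21, 0.03], [-0.032, -0.35, -0.186])
[-1.2320089889912584, 0.052678724026624504, 1.6129028369270137, 5.260383423315529e-06, 1.4760049683120642, -0.11900318577718377, 0.2762223702070013, -0.5606245373041695, 0.2313150799829314, 3.059647362346689, 0.7128308211226373, 9.231305194668435e-06]
[-0.7652531386734621, -0.32023812996802875, 1.8365614413055253, 0.00023305807430272363, 1.6241580503077242, 0.34823583843012734, 0.3978325650670912, -0.2791450380263586, 0.30087082497830503, 3.0590363849896707, 0.7119304377299578, 0.0012581638410055973]
[-0.1401472162310463, -0.2350962518541405, 1.7682832672925666, -0.00020307218982772404, 1.6072595709167057, 0.9728622303899723, 0.5193800667473795, 0.0016074145479376993, 0.30047093210697046, 3.059069191602489, 0.7126789223566092, 0.001563749334921395]
```

```bash
H="python3 -m handwheel"
Q='python3 -c "from h import *;o=ctrl.get_obs();print(np.r_[o[\"q\"],o[\"tool_pos\"],o[\"tool_rot\"]].tolist(),file=open(\"q.txt\",\"a\"))"'
$H '[[[2.4,-5.7,0],[0,-0.06,-0.03]],[[4.8,-11.4,0],[0,-0.13,-0.07]],[[7.2,-17,0],[0,-0.2,-0.1]],[[9.6,-22.7,0],[-0.02,-0.26,-0.14]],[[12,-28.3,0],[-0.03,-0.35,-0.19]]]'; eval $Q
python3 - <<'E'
from h import *
o=ctrl.get_obs();print(o["q"].round(3))
im=ctrl.get_image("wrist");k=ctrl.calibration("wrist");cv2.imwrite("pics/w1.png",im)
for n in("bottle","beaker","jar"):
    print(n,[(np.round(d["position"]).tolist(),round(d["score"],2),at(k,d["position"],0).round(3)) for d in ctrl.landmark_of("wrist",n)])
for P in((.531,.397,0),(.531,.397,.14)): print(px(k,np.array(P)))
E
```

```text
t: 3.08
tool_pos: [0.501, 0.3086, 0.3009]
tool_rot: [2.833, 0.957, -0.505]
contact_force: [0.7, 0.1, 0.8]
opening: 0.0853
grip_force: 0.0
[ 0.456  0.166  1.404 -0.068  1.917  1.364]
bottle [([272.0, 186.0], 0.96, array([0.385, 0.239, 0.   ])), ([233.0, 137.0], 0.95, array([ 0.413,  0.324, -0.   ])), ([226.0, 9.0], 0.93, array([0.529, 0.411, 0.   ])), ([534.0, 310.0], 0.39, array([ 0.479, -0.352,  0.   ]))]
beaker [([327.0, 72.0], 0.83, array([0.547, 0.284, 0.   ]))]
jar []
[237.99593424  17.2644995 ]
[217.53082206  38.59903383]
```

View pics/w1.png

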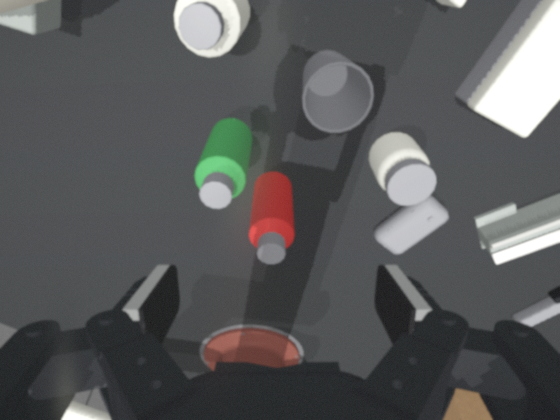

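The wrist view shows the white bottle's cap at px (201,26), with the green bottle nearer the robot at (222,165).

```bash
cat > kin.py <<'E'
from h import *
from scipy.optimize import least_squares
def fk(q,p):
    h,a1,d,L2,e,L3,w=p[:7]; R1=Ro.from_euler('z',q[0]); P=R1.apply([a1,d,0])+[0,0,h]
    R=R1*Ro.from_euler('y',q[1]); P=P+R.apply([0,0,L2]); R=R*Ro.from_euler('y',q[2]); P=P+R.apply([e,0,L3])
    R=R*Ro.from_euler('z',q[3])*Ro.from_euler('y',q[4]); P=P+R.apply([0,0,w]); return P,R*Ro.from_euler('z',q[5]+np.pi/2*p[7])
D=np.array([eval(l) for l in open("q.txt")])
def fit():
    best=None
    for s in(1,-1,0,2):
        f=lambda p:np.concatenate([fk(r[:6],np.r_[p,s])[0]-r[6:9] for r in D]+[.001*(p-[.3,0,.07,.4,0,.4,.25])])
        r=least_squares(f,[.3,0,.07,.4,0,.4,.25]); p=np.r_[r.x,s]
        a=sum((fk(x[:6],p)[1].inv()*Ro.from_rotvec(x[9:])).magnitude() for x in D)/len(D)
        if best is None or a<best[0]: best=(a,p,max(np.linalg.norm(fk(x[:6],p)[0]-x[6:9]) for x in D))
    return best
E
python3 - <<'E'
from kin import *
print([np.round(x,4) for x in fit()])
k=ctrl.calibration("wrist")
print(at(k,(201,26),.14), at(k,(226,9),0))
o=ctrl.get_obs(); R=Ro.from_rotvec(o["tool_rot"]).as_matrix(); print(R.round(3))
E
```

```text
[np.float64(0.0), array([0.2379, 0.    , 0.0742, 0.4264, 0.0956, 0.6099, 0.2795, 1.    ]), np.float64(0.0)]
[0.53331651 0.40274056 0.14      ] [0.53331206 0.40308103 0.        ]
[[ 0.745  0.606 -0.277]
 [ 0.57  -0.795 -0.207]
 [-0.346 -0.004 -0.938]]
```

```bash
cat >> kin.py <<'E'
LO=np.array([-3.01,-1.01,.06,-1.02,.09,-3.14]);HI=np.array([3.01,2.22,2.58,4.17,2.62,3.14])
PAR=fit()[1]
def ik(P,R,q0):
    Rt=Ro.from_matrix(R)
    def f(q):
        p,r=fk(q,PAR); return np.r_[(p-P)*5,(r.inv()*Rt).as_rotvec()]
    s=least_squares(f,np.clip(q0,LO+.01,HI-.01),bounds=(LO,HI)); return s.x,np.linalg.norm(s.fun)
E
python3 - <<'E'
from kin import *
q0=ctrl.get_obs()["q"]; B=np.array([.532,.400,0]); bay=np.array([.6655,-.1525,0]); hb=np.arctan2(-.075,.15)
ub=np.array([np.cos(hb),np.sin(hb),0])
for b in(-50,-40,-30,-20,-10):
  for hd in (37,20,0):
    F=frame(np.radians(hd),np.radians(b),-1); Pg=B+[0,0,.092]+.023*F[:,2]
    q,e=ik(Pg,F,q0)
    G=frame(hb,np.radians(b+90),-1); Pp=bay+[0,0,.075]+ub*(-.015-.092)+.023*G[:,2]
    q2,e2=ik(Pp,G,q); 
    print(b,hd,q.round(2),round(e,4),'|',q2.round(2),round(e2,4))
E
```

```text
-50 37 [ 0.56  0.8   1.08 -0.08  2.13  1.47] 0.0 | [-0.25 -0.15  2.24 -0.37  0.38  2.08] 0.0
-50 20 [0.49 0.79 1.1  0.13 2.12 1.73] 0.0 | [-0.25 -0.15  2.24 -0.37  0.38  2.08] 0.0
-50 0 [0.41 0.74 1.18 0.35 2.03 2.  ] 0.0 | [-0.25 -0.15  2.24 -0.37  0.38  2.08] 0.0
-40 37 [ 0.56  0.7   1.18 -0.06  1.96  1.48] 0.0 | [-0.23 -0.15  2.32 -0.98  0.21  2.69] 0.0
-40 20 [0.5  0.69 1.2  0.1  1.95 1.72] 0.0 | [-0.23 -0.15  2.32 -0.98  0.21  2.69] 0.0
-40 0 [0.43 0.64 1.26 0.28 1.88 1.99] 0.0 | [-0.23 -0.15  2.32 -0.98  0.21  2.69] 0.0
-30 37 [ 0.55  0.59  1.29 -0.05  1.78  1.48] 0.0 | [-0.28 -0.2   2.36 -1.02  0.1   2.69] 0.1386
-30 20 [0.5  0.58 1.3  0.08 1.77 1.72] 0.0 | [-0.28 -0.2   2.36 -1.02  0.1   2.69] 0.1386
-30 0 [0.45 0.55 1.35 0.22 1.72 2.  ] 0.0 | [-0.28 -0.2   2.36 -1.02  0.1   2.69] 0.1386
-20 37 [ 0.55  0.49  1.4  -0.03  1.6   1.48] 0.0 | [-0.29 -0.23  2.37 -1.02  0.09  2.68] 0.2875
-20 20 [0.51 0.48 1.41 0.06 1.6  1.72] 0.0 | [-0.29 -0.23  2.37 -1.02  0.09  2.68] 0.2875
-20 0 [0.47 0.46 1.44 0.16 1.56 2.02] 0.0 | [-0.29 -0.23  2.37 -1.02  0.09  2.68] 0.2875
-10 37 [ 0.54  0.39  1.52 -0.02  1.41  1.47] 0.0 | [-0.29 -0.28  2.39 -1.02  0.09  2.67] 0.442
-10 20 [0.52 0.38 1.52 0.03 1.41 1.74] 0.0 | [-0.29 -0.28  2.39 -1.02  0.09  2.67] 0.442
-10 0 [0.5  0.37 1.54 0.08 1.39 2.05] 0.0 | [-0.29 -0.28  2.39 -1.02  0.09  2.67] 0.442
```

```bash
cat > g.py <<'E'
from kin import *
import sys
B=np.array([.5325,.401,0]);F=frame(np.radians(37),np.radians(-50),-1);Pg=B+[0,0,.092]+.023*F[:,2];Pp=Pg-.12*F[:,2]
if __name__=="__main__":
    for n,P in(("hi",Pp+[0,0,.14]),("pre",Pp),("grasp",Pg)): print(n,P.round(3),rel(P,F),ik(P,F,ctrl.get_obs()["q"])[1].round(4))
E
python3 g.py
```

```text
hi [0.592 0.446 0.294] ([14.77, -5.46, -4.96], [0.0, -0.52, 0.007]) 0.0
pre [0.592 0.446 0.154] ([19.61, -5.41, 8.18], [0.0, -0.52, 0.007]) 0.0
grasp [0.518 0.39  0.077] ([13.65, -5.44, 18.6], [0.0, -0.52, 0.007]) 0.0
```

```bash
H="python3 -m handwheel"
Q='python3 -c "from h import *;o=ctrl.get_obs();print(np.r_[o[\"q\"],o[\"tool_pos\"],o[\"tool_rot\"]].tolist(),file=open(\"q.txt\",\"a\"))"'
$H '[[[4.9,-1.8,-1.6],[0,-0.17,0]],[[9.8,-3.6,-3.3],[0,-0.34,0]],[[14.8,-5.5,-5],[0,-0.52,0.007]],[[14.8,-5.5,-5],[0,-0.52,0.007]]]' -1 60; eval $Q
python3 g.py; python3 - <<'E'
from h import *
im=ctrl.get_image("wrist");k=ctrl.calibration("wrist");cv2.imwrite("pics/w2.png",im)
for n in("bottle","beaker"):
    print(n,[(np.round(d["position"]).tolist(),round(d["score"],2),at(k,d["position"],0).round(3)) for d in ctrl.landmark_of("wrist",n)])
for P in((.5325,.401,0),(.5325,.401,.14)): print(px(k,np.array(P)))
E
```

```text
t: 3.78
tool_pos: [0.5944, 0.4448, 0.289]
tool_rot: [2.488, 0.827, -1.172]
contact_force: [-0.2, 0.2, -1.1]
opening: 0.0849
grip_force: 0.0
hi [0.592 0.446 0.294] ([-0.5, -0.22, -0.22], [-0.003, 0.007, -0.002]) 0.0
pre [0.592 0.446 0.154] ([10.29, -0.22, 8.7], [-0.003, 0.007, -0.002]) 0.0
grasp [0.518 0.39  0.077] ([10.38, -0.19, 20.7], [-0.003, 0.007, -0.002]) 0.0
bottle [([277.0, 13.0], 0.7, array([0.534, 0.401, 0.   ])), ([307.0, 138.0], 0.56, array([0.39 , 0.232, 0.   ]))]
beaker [([368.0, 62.0], 0.79, array([0.55 , 0.274, 0.   ]))]
[275.92195033  13.83793859]
[275.6320417  120.84193756]
```

View pics/w2.png

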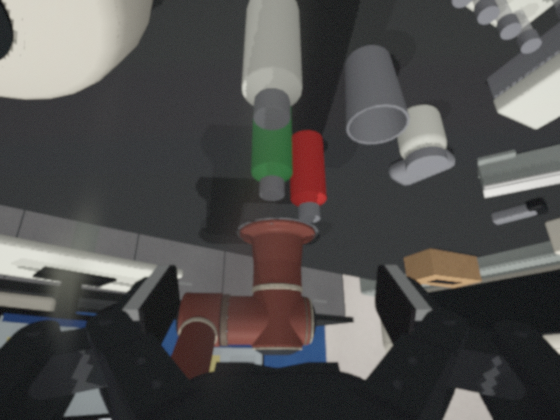

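Cap at px (271,115), within about 3 mm of the prediction. A large cream object sits at the upper left of the view, so I'll check its clearance before descending.

```bash
python3 - <<'E'
from h import *
a=cv2.imread("pics/scene0.png")[0:180,230:450];b=cv2.imread("pics/top0.png")[120:300,0:220]
cv2.imwrite("pics/chk.png",cv2.resize(np.hstack([a,b]),None,fx=1.8,fy=1.8))
E
```

```text
(no output)
```

View pics/chk.png

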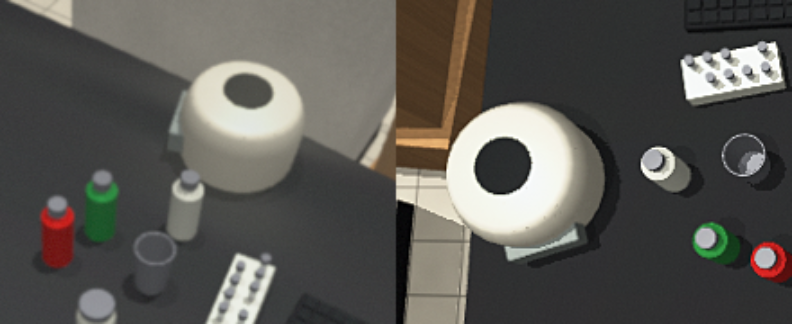

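The cream object is a centrifuge more than 5 cm clear of the planned fingers. I'll descend and grasp.

```bash
H="python3 -m handwheel"
Q='python3 -c "from h import *;o=ctrl.get_obs();print(np.r_[o[\"q\"],o[\"tool_pos\"],o[\"tool_rot\"]].tolist(),file=open(\"q.txt\",\"a\"))"'
$H '[[[4,-0.2,3.4],[0,0.007,0]],[[8,-0.2,6.8],[0,0.007,0]],[[10.3,-0.2,8.7],[0,0.007,0]],[[10.3,-0.2,8.7],[0,0.007,0]]]'; eval $Q
python3 g.py; python3 - <<'E'
from h import *
im=ctrl.get_image("wrist");k=ctrl.calibration("wrist");cv2.imwrite("pics/w3.png",im)
print([(np.round(d["position"]).tolist(),round(d["score"],2)) for d in ctrl.look_for("wrist","bottle")])
for z in (0,.06,.14): print(px(k,np.array([.5325,.401,z])))
E
```

```text
t: 4.42
tool_pos: [0.5906, 0.4449, 0.161]
tool_rot: [2.498, 0.831, -1.156]
contact_force: [0.3, -0.1, -0.1]
opening: 0.0856
grip_force: 0.0
hi [0.592 0.446 0.294] ([-10.07, 0.01, -8.74], [-0.002, -0.006, -0.002]) 0.0
pre [0.592 0.446 0.154] ([0.6, 0.0, 0.32], [-0.002, -0.006, -0.002]) 0.0
grasp [0.518 0.39  0.077] ([0.53, 0.03, 12.32], [-0.002, -0.006, -0.002]) 0.0
[([275.0, 178.0], 0.89), ([315.0, 260.0], 0.76), ([274.0, 284.0], 0.72)]
[277.83136179 109.3002624 ]
[277.94812928 167.65316482]
[278.13398458 265.74298822]
```

View pics/w3.png

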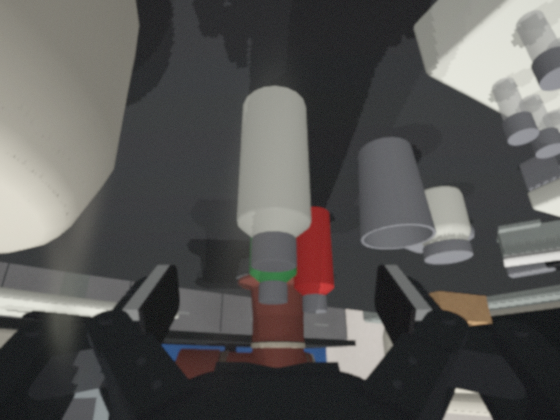

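The bottle (axis at column 274) is centred between the fingers and its cap top at row 262 matches the prediction. I'll go in and close.

```bash
H="python3 -m handwheel"
Q='python3 -c "from h import *;o=ctrl.get_obs();print(np.r_[o[\"q\"],o[\"tool_pos\"],o[\"tool_rot\"]].tolist(),file=open(\"q.txt\",\"a\"))"'
$H '[[[0.5,0,4],[0,0,0]],[[0.5,0,8],[0,0,0]],[[0.5,0,11],[0,0,0]],[[0.5,0,12.3],[0,0,0]],[[0.5,0,12.3],[0,0,0]]]'; eval $Q
$H '[[[0,0,0],[0,0,0]],[[0,0,0],[0,0,0]],[[0,0,0],[0,0,0]],[[0,0,0],[0,0,0]],[[0,0,0],[0,0,0]]]' 1 70; eval $Q
python3 -c "
from kin import *
x=fit();print(x[0],x[2],x[1].round(4))"
```

```text
t: 5.15
tool_pos: [0.5197, 0.3925, 0.0797]
tool_rot: [2.502, 0.833, -1.149]
contact_force: [0.6, 0.4, 0.1]
opening: 0.0852
grip_force: 0.0
t: 5.78
tool_pos: [0.5198, 0.3928, 0.0795]
tool_rot: [2.501, 0.834, -1.149]
contact_force: [0.4, 2.9, 4.9]
opening: 0.052
grip_force: 72.8
5.999140422550918e-16 2.8849352047066076e-07 [0.238  0.     0.0742 0.4264 0.0957 0.6099 0.2795 1.    ]
```

```bash
python3 -c "
from kin import *
o=ctrl.get_obs();R=Ro.from_rotvec(o['tool_rot']);p=o['tool_pos']
print((R.inv().apply([0,0,.18])*100).round(1))
A=[([.54,.25,.30],-.35,15),([.55,.08,.31],.1,-5),([.55,-.06,.31],.55,-20),([.54,-.10,.30],.70,-26.5)]
o2=dict(tool_pos=p+[0,0,.18],tool_rot=o['tool_rot']);q=o['q']
for P,t,h in A:
    G=frame(np.radians(h),t,-1); q,e=ik(P,G,q); print(rel(P,G,o2),q.round(2),round(e,4)); o2=dict(tool_pos=np.array(P),tool_rot=Ro.from_matrix(G).as_rotvec())
"
```

```text
[-13.7   0.  -11.7]
([-7.6, 12.64, 2.64], [0.22, 0.505, 0.317]) [0.3  0.18 1.39 0.01 1.92 1.61] 0.0
([-3.57, 16.68, 0.24], [0.044, 0.445, 0.349]) [ 0.02 -0.21  1.74 -0.01  1.52  1.67] 0.0
([1.21, 13.95, 0.12], [-0.084, 0.447, 0.25]) [-0.21 -0.51  2.03 -0.09  1.08  1.73] 0.0
([-0.16, 4.1, 1.08], [-0.066, 0.15, 0.092]) [-0.25 -0.6   2.14 -0.17  0.92  1.84] 0.0
```

```bash
H="python3 -m handwheel"
$H '[[[-2,0,-1.7],[0,0,0]],[[-6,0,-5],[0,0,0]],[[-10,0,-8.5],[0,0,0]],[[-13.7,0,-11.7],[0,0,0]],[[-13.7,0,-11.7],[0,0,0]]]'
$H '[[[-1.6,2.6,0.5],[0.04,0.1,0.06]],[[-3.2,5.2,1],[0.08,0.2,0.12]],[[-4.8,7.8,1.6],[0.13,0.3,0.19]],[[-6.4,10.4,2.1],[0.17,0.4,0.25]],[[-7.6,12.6,2.6],[0.22,0.5,0.32]]]'
$H '[[[-0.7,3.4,0],[0.01,0.09,0.07]],[[-1.4,6.8,0],[0.02,0.18,0.14]],[[-2.1,10.2,0.1],[0.03,0.27,0.21]],[[-2.8,13.6,0.2],[0.04,0.36,0.28]],[[-3.6,16.7,0.2],[0.044,0.445,0.35]]]'
python3 -c "
from h import *
print(rel([.54,-.06,.31],frame(np.radians(-24),.55,-1)))"
```

```text
t: 6.4
tool_pos: [0.5204, 0.3929, 0.2644]
tool_rot: [2.508, 0.835, -1.138]
contact_force: [0.8, -0.4, -3.3]
opening: 0.0523
grip_force: 73.8
t: 7.02
tool_pos: [0.5388, 0.2484, 0.2972]
tool_rot: [3.02, 0.388, -0.543]
contact_force: [-0.4, -0.2, -3.7]
opening: 0.0523
grip_force: 74.0
t: 7.65
tool_pos: [0.5473, 0.0782, 0.3073]
tool_rot: [3.124, -0.145, 0.143]
contact_force: [-0.1, 0.1, -3.5]
opening: 0.052
grip_force: 74.0
([0.58, 13.82, -0.13], [-0.098, 0.453, 0.314])
```

```bash
H="python3 -m handwheel"
$H '[[[0.1,2.8,0],[-0.02,0.09,0.06]],[[0.2,5.6,0],[-0.04,0.18,0.12]],[[0.4,8.3,0],[-0.06,0.27,0.18]],[[0.5,11,-0.1],[-0.08,0.36,0.25]],[[0.6,13.8,-0.1],[-0.098,0.45,0.31]]]'
$H '[[[0,0,0],[0,0,0]],[[0,0,0],[0,0,0]]]'
python3 - <<'E'
from h import *
im=ctrl.get_image("wrist");k=ctrl.calibration("wrist");cv2.imwrite("pics/w4.png",im)
for n,z in(("trough",.075),("hood_mouth",.075),("bay",0),("seat_face",.075)):
    print(n,[(np.round(d["position"]).tolist(),round(d["score"],2),at(k,d["position"],z).round(3)) for d in ctrl.landmark_of("wrist",n)])
E
```

```text
t: 8.28
tool_pos: [0.5404, -0.0589, 0.3089]
tool_rot: [2.859, -0.601, 0.8]
contact_force: [0.5, -0.1, -3.8]
opening: 0.0517
grip_force: 74.1
t: 8.52
tool_pos: [0.5415, -0.0579, 0.3107]
tool_rot: [2.861, -0.598, 0.8]
contact_force: [0.2, 0.1, -2.8]
opening: 0.0522
grip_force: 74.3
trough []
hood_mouth []
bay []
seat_face []
```

View pics/w4.png

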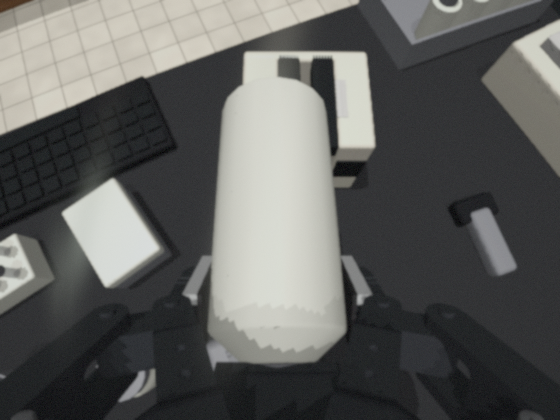

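The held bottle hides the trough, but three hood roof corners show: back-left (244,53), back-right (366,52) and front-right (373,150). I'll use those.

```bash
python3 - <<'E'
from h import *
k=ctrl.calibration("wrist"); T=ctrl.calibration("top")
bl,br,fr=[at(k,p,.135) for p in((244,53),(366,52),(373,150))]
print(bl.round(4),br.round(4),fr.round(4),np.linalg.norm(bl-br),np.linalg.norm(br-fr))
def est(bl,br,fr):
    X=np.array([[.13,.075],[.13,-.075],[0,-.075]]);Y=np.array([bl,br,fr])[:,:2]
    cx,cy=X.mean(0),Y.mean(0);U=(X-cx)[:,0]+1j*(X-cx)[:,1];V=(Y-cy)[:,0]+1j*(Y-cy)[:,1]
    th=np.angle(np.sum(V*U.conj()));c,s=np.cos(th),np.sin(th);return cy-np.array([[c,-s],[s,c]])@cx,np.degrees(th)
print(est(bl,br,fr))
# top view: refine by template of known geometry over a local window
im=cv2.imread("pics/top0.png"); c=im[110:200,300:400]
cv2.imwrite("pics/baytop.png",cv2.resize(im[110:235,290:405],None,fx=4.8,fy=4.8,interpolation=cv2.INTER_CUBIC))
O,th=est(bl,br,fr);t=np.radians(th);M=np.array([[np.cos(t),-np.sin(t)],[np.sin(t),np.cos(t)]])
for n,x,y,z in(("FL roof",0,.075,.135),("FR roof",0,-.075,.135),("BR roof",.13,-.075,.135),("FR base",0,-.075,0),("trough L",-.16,.021,.056),("trough R",-.16,-.021,.056)):
    p=px(T,np.r_[O+M@[x,y],z]); print(n,p.round(1),((p-[290,110])*4.8).round(0))
E
```

```text
[ 0.8125 -0.1319  0.135 ] [ 0.7552 -0.2698  0.135 ] [ 0.6351 -0.2143  0.135 ] 0.14928995645765009 0.13234323870931275
(array([ 0.66512102, -0.14737703]), np.float64(-23.86417269733936))
FL roof [318.8 149.7] [138. 191.]
FR roof [369.2 170.8] [380. 292.]
BR roof [386.2 129.8] [462.  95.]
FR base [362.1 183. ] [346. 350.]
trough L [312.7 214.9] [109. 503.]
trough R [326.3 220.7] [174. 531.]
```

View pics/baytop.png

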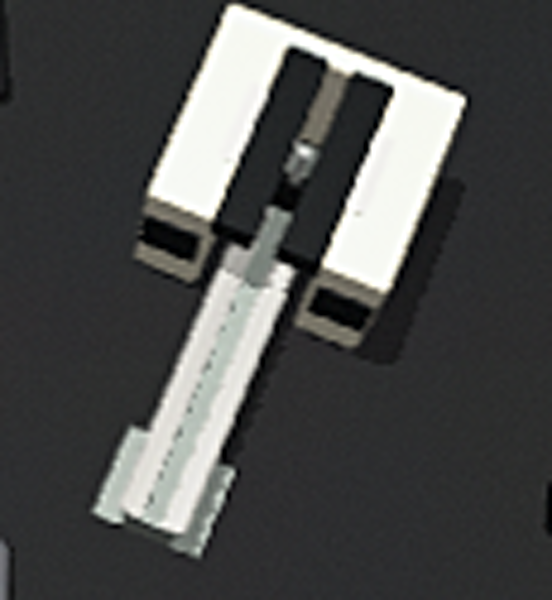

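```bash
python3 - <<'E'
from h import *
from scipy.optimize import least_squares
k=ctrl.calibration("wrist"); T=ctrl.calibration("top")
W=[((.13,.075,.135),(244,53)),((.13,-.075,.135),(366,52)),((0,-.075,.135),(373,150))]
C=[((0,.075,.135),(147,193)),((0,-.075,.135),(387,292)),((.13,-.075,.135),(467,100)),((.13,.075,.135),(228,5)),((-.16,.021,.056),(125,507)),((-.16,-.021,.056),(188,536)),((0,-.075,0),(355,348)),((0,.075,0),(135,255))]
C=[(X,(np.array(p)+.0)/4.8+[290,110]) for X,p in C]
def w(v,X): c,s=np.cos(v[2]),np.sin(v[2]); return np.array([v[0]+c*X[0]-s*X[1],v[1]+s*X[0]+c*X[1],X[2]])
fw=lambda v:np.concatenate([px(k,w(v,X))-p for X,p in W]); ft=lambda v:np.concatenate([px(T,w(v,X))-p for X,p in C])
for n,f in(("w",fw),("t",ft),("both",lambda v:np.r_[fw(v),ft(v)])):
    r=least_squares(f,[.665,-.147,-.42]); print(n,r.x.round(4),np.degrees(r.x[2]).round(2),r.fun.reshape(-1,2).round(1).tolist())
E
```

```text
w [ 0.6654 -0.147  -0.4205] -24.09 [[-0.9, -1.3], [-0.2, 1.4], [1.0, -0.2]]
t [ 0.6637 -0.1527 -0.4014] -23.0 [[-0.0, 0.4], [0.6, 0.1], [0.3, -1.1], [0.3, -1.1], [-0.7, 0.2], [-0.2, -0.2], [0.0, 0.6], [-0.4, 1.2]]
both [ 0.6643 -0.1497 -0.4028] -23.08 [[-0.4, -0.4], [0.2, 0.5], [3.6, -1.3], [-1.1, 0.2], [-0.5, -0.0], [-0.7, -1.3], [-0.7, -1.2], [-1.9, -0.0], [-1.3, -0.4], [-1.0, 0.4], [-1.4, 1.0]]
```

```bash
cat > pl.py <<'E'
from kin import *
Rg=Ro.from_rotvec([2.501,.834,-1.149]);pg=np.array([.5198,.3928,.0795])
b=Rg.inv().apply([0,0,1]);f=Rg.inv().apply(np.array([.5325,.401,0])-pg);f[1]=0; b[1]=0;b/=np.linalg.norm(b); f=f-b*0
O=np.array([.664,-.151,0]);hb=np.radians(-23.0);ub=np.array([np.cos(hb),np.sin(hb),0])
yb=np.array([np.sin(hb),-np.cos(hb),0])
def pose(x,dz):
    # tool frame with b -> -ub, y -> yb
    A=np.c_[b,[0,1,0],np.cross(b,[0,1,0])];Bm=np.c_[-ub,yb,np.cross(-ub,yb)];R=Bm@A.T
    return O+ub*x+[0,0,.075+dz]-R@f,R
def bottle(o):
    R=Ro.from_rotvec(o["tool_rot"]);p=o["tool_pos"]+R.apply(f)-O;ax=R.apply(b)
    return np.round([p@ub,-p@yb,p[2]],4),ax.round(3)
if __name__=="__main__":
    o=ctrl.get_obs();print("b,f",b.round(3),f.round(4),bottle(o),o["contact_force"].round(1))
    for dz in(.12,.05,.01,0):
        P,R=pose(-.02,dz);q,e=ik(P,R,o["q"]);print(dz,P.round(3),rel(P,R),q.round(2),round(e,4))
E
python3 pl.py
```

```text
b,f [-0.759  0.    -0.651] [0.0701 0.     0.0403] (array([-0.0674,  0.0374,  0.3148]), array([-0.905,  0.395,  0.16 ])) [-0.3  0.8 -3. ]
0.12 [ 0.572 -0.112  0.18 ] ([-2.73, 3.77, 13.89], [0.007, 0.16, -0.008]) [-0.28 -0.41  2.22 -0.13  0.63  1.76] 0.0
0.05 [ 0.572 -0.112  0.11 ] ([-6.38, 3.76, 19.86], [0.007, 0.16, -0.008]) [-0.28 -0.3   2.27 -0.17  0.47  1.81] 0.0
0.01 [ 0.572 -0.112  0.07 ] ([-8.46, 3.76, 23.27], [0.007, 0.16, -0.008]) [-0.28 -0.22  2.28 -0.21  0.38  1.85] 0.0
0 [ 0.572 -0.112  0.06 ] ([-8.99, 3.76, 24.13], [0.007, 0.16, -0.008]) [-0.28 -0.2   2.28 -0.22  0.36  1.87] 0.0
```

```bash
H="python3 -m handwheel"
$H '[[[-0.7,1,3.5],[0,0.05,0]],[[-1.4,2,7],[0,0.1,0]],[[-2.1,3,10.5],[0.007,0.16,0]],[[-2.7,3.8,13.9],[0.007,0.16,-0.008]],[[-2.7,3.8,13.9],[0.007,0.16,-0.008]]]'
$H '[[[-1.3,0,2],[0,0,0]],[[-2.5,0,4],[0,0,0]],[[-3.7,0,6],[0,0,0]],[[-3.7,0,6],[0,0,0]]]'
python3 pl.py; python3 - <<'E'
from h import *
a=ctrl.get_image("top")[110:235,290:405]; b=ctrl.get_image("scene")[170:330,170:340]
cv2.imwrite("pics/align.png",np.hstack([cv2.resize(a,(414,450)),cv2.resize(b,(386,450))]))
E
```

```text
t: 9.4
tool_pos: [0.5703, -0.1129, 0.1752]
tool_rot: [2.77, -0.566, 1.013]
contact_force: [-0.7, 0.9, -3.3]
opening: 0.0525
grip_force: 75.1
t: 9.9
tool_pos: [0.5822, -0.1168, 0.1097]
tool_rot: [2.768, -0.564, 1.021]
contact_force: [-0.6, 0.4, -3.4]
opening: 0.0521
grip_force: 75.1
b,f [-0.759  0.    -0.651] [0.0701 0.     0.0403] (array([-0.0091, -0.0005,  0.1246]), array([-0.92 ,  0.391,  0.002])) [-0.6  0.4 -3.4]
0.12 [ 0.572 -0.112  0.18 ] ([3.74, -0.05, -6.04], [0.0, 0.002, -0.0]) [-0.28 -0.41  2.22 -0.13  0.63  1.76] 0.0
0.05 [ 0.572 -0.112  0.11 ] ([-0.81, -0.05, -0.72], [0.0, 0.002, -0.0]) [-0.28 -0.3   2.27 -0.17  0.47  1.81] 0.0
0.01 [ 0.572 -0.112  0.07 ] ([-3.41, -0.05, 2.32], [0.0, 0.002, -0.0]) [-0.28 -0.22  2.28 -0.21  0.38  1.85] 0.0
0 [ 0.572 -0.112  0.06 ] ([-4.06, -0.05, 3.08], [0.0, 0.002, -0.0]) [-0.28 -0.2   2.28 -0.22  0.36  1.87] 0.0
```

View pics/align.png

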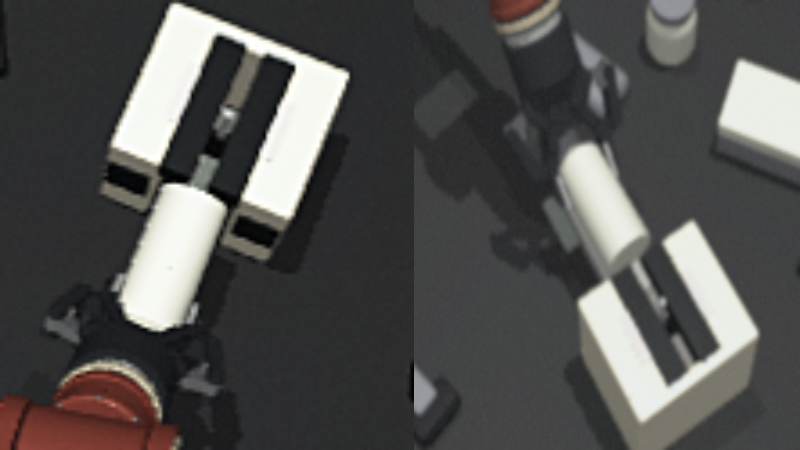

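The top view shows the bottle in line with the trough and slot, its foot at (193,190) just short of the hood. I'll lower it gently.

```bash
H="python3 -m handwheel"
$H '[[[-1,0,0.7],[0,0,0]],[[-2,0,1.4],[0,0,0]],[[-2.8,-0.05,1.9],[0,0,0]],[[-3.2,-0.05,2.2],[0,0,0]],[[-3.2,-0.05,2.2],[0,0,0]]]'
$H '[[[-0.1,0,0.1],[0,0,0]],[[-0.2,0,0.2],[0,0,0]],[[-0.2,0,0.2],[0,0,0]]]'
python3 pl.py
```

```text
t: 10.62
tool_pos: [0.5731, -0.1129, 0.072]
tool_rot: [2.767, -0.564, 1.023]
contact_force: [-0.1, 0.4, -4.0]
opening: 0.0523
grip_force: 75.1
t: 11.0
tool_pos: [0.5733, -0.113, 0.07]
tool_rot: [2.766, -0.564, 1.025]
contact_force: [-0.0, -0.7, -3.9]
opening: 0.0522
grip_force: 75.1
b,f [-0.759  0.    -0.651] [0.0701 0.     0.0403] (array([-0.0188, -0.0005,  0.0851]), array([-0.92 ,  0.392, -0.   ])) [-0.  -0.7 -3.9]
0.12 [ 0.572 -0.112  0.18 ] ([7.07, -0.05, -8.41], [0.0, -0.0, -0.001]) [-0.28 -0.41  2.22 -0.13  0.63  1.76] 0.0
0.05 [ 0.572 -0.112  0.11 ] ([2.51, -0.04, -3.1], [0.0, -0.0, -0.001]) [-0.28 -0.3   2.27 -0.17  0.47  1.81] 0.0
0.01 [ 0.572 -0.112  0.07 ] ([-0.1, -0.04, -0.07], [0.0, -0.0, -0.001]) [-0.28 -0.22  2.28 -0.21  0.38  1.85] 0.0
0 [ 0.572 -0.112  0.06 ] ([-0.75, -0.04, 0.69], [0.0, -0.0, -0.001]) [-0.28 -0.2   2.28 -0.22  0.36  1.87] 0.0
```

```bash
H="python3 -m handwheel"
$H '[[[-0.13,0,0.15],[0,0,0]],[[-0.26,0,0.3],[0,0,0]],[[-0.26,0,0.3],[0,0,0]]]' | grep -E "pos|force"
$H '[[[-0.13,0,0.15],[0,0,0]],[[-0.2,0,0.23],[0,0,0]],[[-0.2,0,0.23],[0,0,0]]]'| grep -E "pos|force"
```

```text
tool_pos: [0.573, -0.1128, 0.0656]
contact_force: [0.1, -0.1, -4.6]
grip_force: 75.1
tool_pos: [0.5731, -0.1128, 0.0627]
contact_force: [-0.1, 0.5, -4.9]
grip_force: 75.1
```

```bash
H="python3 -m handwheel"
$H '[[[-0.07,0,0.08],[0,0,0]],[[-0.13,0,0.15],[0,0,0]],[[-0.13,0,0.15],[0,0,0]]]'| grep -E "pos|force"
```

```text
tool_pos: [0.5733, -0.1129, 0.061]
contact_force: [0.3, 0.2, -3.3]
grip_force: 75.2
```

```bash
H="python3 -m handwheel"
$H '[[[-0.07,0,0.08],[0,0,0]],[[-0.07,0,0.08],[0,0,0]]]'| grep -E "pos|force"
$H '[[[-0.07,0,0.08],[0,0,0]],[[-0.07,0,0.08],[0,0,0]]]'| grep -E "pos|force"; python3 pl.py | head -1
```

```text
tool_pos: [0.5739, -0.1129, 0.0607]
contact_force: [-0.0, 2.8, -0.9]
grip_force: 75.3
tool_pos: [0.5745, -0.1129, 0.0605]
contact_force: [0.4, 3.7, 2.4]
grip_force: 75.7
b,f [-0.759  0.    -0.651] [0.0701 0.     0.0403] (array([-0.0178,  0.0001,  0.0758]), array([-0.92 ,  0.391, -0.004])) [0.4 3.7 2.4]
```

Contact at the expected height with 6 N taken up. I'll release slowly and back out.

```bash
H="python3 -m handwheel"
$H '[[[0,0,0],[0,0,0]],[[0,0,0],[0,0,0]],[[0,0,0],[0,0,0]],[[0,0,0],[0,0,0]]]' -1
$H '[[[0,0,-2],[0,0,0]],[[0,0,-6],[0,0,0]],[[0,0,-10],[0,0,0]],[[0,0,-14],[0,0,0]],[[0,0,-14],[0,0,0]]]'
python3 - <<'E'
from h import *
k=ctrl.calibration("wrist");a=ctrl.get_image("wrist"); b=ctrl.get_image("top")[110:235,290:405]
cv2.imwrite("pics/placed.png",np.hstack([cv2.resize(a,(480,360)),cv2.resize(b,(320,360))]))
O=np.array([.664,-.151]);t=np.radians(-23);u=np.array([np.cos(t),np.sin(t)])
for x in(-.018,-.158): print(px(k,np.r_[O+u*x,.075])*480/560)
E
```

```text
t: 13.12
tool_pos: [0.5731, -0.113, 0.0587]
tool_rot: [2.766, -0.564, 1.024]
contact_force: [-0.3, 0.2, -0.2]
opening: 0.0853
grip_force: 0.0
t: 13.75
tool_pos: [0.4904, -0.0772, 0.1699]
tool_rot: [2.761, -0.563, 1.038]
contact_force: [1.2, 0.2, -0.0]
opening: 0.0853
grip_force: 0.0
[237.74394346 102.12899107]
[237.62994109 225.14688156]
```

View pics/placed.png

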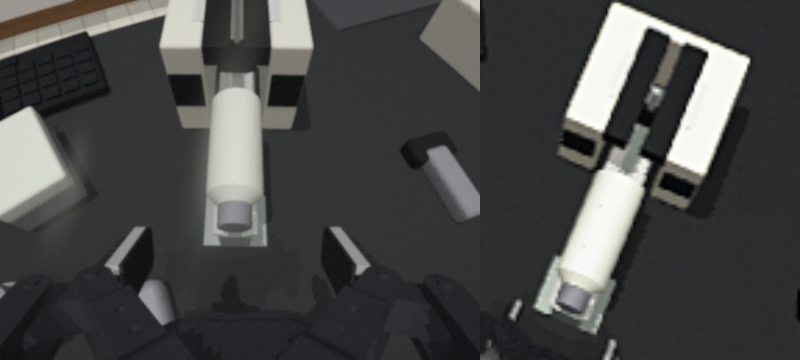

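The bottle lies in the trough, centred (its column 236 against the hood's 237). Next I'll shut the fingers, point the tool down behind the cap and push.

```bash
cat > pu.py <<'E'
from kin import *
O=np.array([.664,-.151,0]);hb=np.radians(-23.0);ub=np.array([np.cos(hb),np.sin(hb),0]);yb=np.array([-np.sin(hb),np.cos(hb),0])
R=frame(hb,0.1,-1)
o=ctrl.get_obs();d=o["tool_pos"]-O;print("bay xyz",np.round([d@ub,d@yb,d[2]],4),"F",o["contact_force"].round(1),"Fx",round(o["contact_force"]@ub,1))
for x,z in((-.21,.15),(-.21,.068),(-.18,.068),(-.08,.068)):
    P=O+ub*x+[0,0,z];q,e=ik(P,R,o["q"]);print(x,z,rel(P,R),q.round(2),round(e,4))
E
python3 pu.py
```

```text
bay xyz [-0.1896 -0.0004  0.165 ] F [ 0.1 -0.5 -0. ] Fx 0.3
-0.21 0.15 ([-2.53, -0.03, -0.19], [-0.0, -0.61, -0.001]) [-0.3  -0.33  2.09 -0.01  1.27  1.68] 0.0
-0.21 0.068 ([-7.87, -0.03, 6.03], [-0.0, -0.61, -0.001]) [-0.3  -0.22  2.16 -0.01  1.1   1.68] 0.0
-0.18 0.068 ([-5.6, -0.03, 7.99], [-0.0, -0.61, -0.001]) [-0.3  -0.14  2.09 -0.01  1.09  1.67] 0.0
-0.08 0.068 ([1.99, -0.04, 14.5], [-0.0, -0.61, -0.001]) [-0.32  0.09  1.86 -0.01  1.09  1.66] 0.0
```

```bash
H="python3 -m handwheel"
$H '[[[-0.6,0,0],[0,-0.15,0]],[[-1.2,0,0],[0,-0.3,0]],[[-1.9,0,-0.1],[0,-0.46,0]],[[-2.5,0,-0.2],[0,-0.61,0]],[[-2.5,0,-0.2],[0,-0.61,0]]]' 1 60
python3 pu.py
```

```text
t: 14.48
tool_pos: [0.4712, -0.07, 0.1475]
tool_rot: [3.056, -0.625, 0.144]
contact_force: [0.3, -0.1, -0.3]
opening: 0.0
grip_force: 0.0
bay xyz [-0.2091 -0.0008  0.1475] F [ 0.3 -0.1 -0.3] Fx 0.3
-0.21 0.15 ([-0.06, -0.08, -0.26], [0.0, 0.005, -0.002]) [-0.3  -0.33  2.09 -0.01  1.27  1.68] 0.0
-0.21 0.068 ([-0.84, -0.08, 7.91], [0.0, 0.005, -0.002]) [-0.3  -0.22  2.16 -0.01  1.1   1.68] 0.0
-0.18 0.068 ([2.15, -0.09, 8.19], [0.0, 0.005, -0.002]) [-0.3  -0.14  2.09 -0.01  1.09  1.67] 0.0
-0.08 0.068 ([12.1, -0.11, 9.13], [0.0, 0.005, -0.002]) [-0.32  0.09  1.86 -0.01  1.09  1.66] 0.0
```

```bash
H="python3 -m handwheel"
$H '[[[-0.3,-0.1,3],[0,0,0]],[[-0.6,-0.1,6],[0,0,0]],[[-0.8,-0.1,7.9],[0,0,0]],[[-0.8,-0.1,7.9],[0,0,0]]]'|grep -E "pos|contact"
$H '[[[0.8,0,0.08],[0,0,0]],[[1.6,0,0.15],[0,0,0]],[[2.4,0,0.23],[0,0,0]],[[3.2,0,0.3],[0,0,0]],[[4,0,0.38],[0,0,0]]]'|grep -E "pos|contact"
python3 pu.py
```

```text
tool_pos: [0.4683, -0.0675, 0.0674]
contact_force: [-1.2, 0.1, 0.4]
tool_pos: [0.5085, -0.0843, 0.0712]
contact_force: [-5.1, 2.4, 0.9]
bay xyz [-0.1692  0.0007  0.0712] F [-5.1  2.4  0.9] Fx -5.6
-0.21 0.15 ([-3.28, 0.07, -8.24], [-0.0, 0.001, -0.001]) [-0.3  -0.33  2.09 -0.01  1.27  1.68] 0.0
-0.21 0.068 ([-4.09, 0.07, -0.08], [-0.0, 0.001, -0.001]) [-0.3  -0.22  2.16 -0.01  1.1   1.68] 0.0
-0.18 0.068 ([-1.11, 0.07, 0.22], [-0.0, 0.001, -0.001]) [-0.3  -0.14  2.09 -0.01  1.09  1.67] 0.0
-0.08 0.068 ([8.84, 0.06, 1.21], [-0.0, 0.001, -0.001]) [-0.32  0.09  1.86 -0.01  1.09  1.66] 0.0
```

```bash
H="python3 -m handwheel"
$H '[[[0.7,0,0.1],[0,0,0]],[[1.4,0,0.2],[0,0,0]],[[2.1,0,0.3],[0,0,0]],[[2.8,0,0.35],[0,0,0]],[[3.5,0,0.45],[0,0,0]]]'|grep -E "pos|contact"
$H '[[[0.5,0,0.05],[0,0,0]],[[1,0,0.1],[0,0,0]],[[1.5,0,0.15],[0,0,0]],[[2,0,0.2],[0,0,0]],[[2.5,0,0.25],[0,0,0]]]'|grep -E "pos|contact"
python3 pu.py|head -1
```

```text
tool_pos: [0.5407, -0.098, 0.07]
contact_force: [-2.8, 0.4, 0.7]
tool_pos: [0.5637, -0.1078, 0.0701]
contact_force: [-1.6, -0.3, -0.2]
bay xyz [-0.1092  0.0006  0.0701] F [-1.6 -0.3 -0.2] Fx -1.4
```

```bash
H="python3 -m handwheel"
$H '[[[0.3,0,0.03],[0,0,0]],[[0.6,0,0.06],[0,0,0]],[[0.9,0,0.09],[0,0,0]],[[1.2,0,0.12],[0,0,0]],[[1.5,0,0.15],[0,0,0]]]'|grep -E "pos|contact"
$H '[[[0.2,0,0.02],[0,0,0]],[[0.4,0,0.04],[0,0,0]],[[0.6,0,0.06],[0,0,0]],[[0.8,0,0.08],[0,0,0]]]'|grep -E "pos|contact"
python3 pu.py|head -1
```

```text
tool_pos: [0.5766, -0.1133, 0.0699]
contact_force: [-5.3, 0.5, 3.0]
tool_pos: [0.584, -0.1165, 0.0699]
contact_force: [-5.1, -0.0, 2.8]
bay xyz [-0.0872  0.0005  0.0699] F [-5.1 -0.   2.8] Fx -4.7
```

```bash
H="python3 -m handwheel"
$H '[[[0.2,0,0.02],[0,0,0]],[[0.4,0,0.04],[0,0,0]],[[0.6,0,0.06],[0,0,0]],[[0.6,0,0.06],[0,0,0]]]'|grep -E "pos|contact"
$H '[[[0.1,0,0.01],[0,0,0]],[[0.2,0,0.02],[0,0,0]],[[0.2,0,0.02],[0,0,0]]]'|grep -E "pos|contact"
python3 pu.py|head -1
```

```text
tool_pos: [0.5898, -0.119, 0.0699]
contact_force: [-4.9, -0.6, 2.3]
tool_pos: [0.5917, -0.1198, 0.0699]
contact_force: [-5.6, 0.6, 1.3]
bay xyz [-0.0788  0.0005  0.0699] F [-5.6  0.6  1.3] Fx -5.4
```

```bash
H="python3 -m handwheel"
$H '[[[0.1,0,0.01],[0,0,0]],[[0.2,0,0.02],[0,0,0]],[[0.2,0,0.02],[0,0,0]]]'|grep -E "pos|contact"
$H '[[[0.1,0,0.01],[0,0,0]],[[0.15,0,0.01],[0,0,0]],[[0.15,0,0.01],[0,0,0]]]'|grep -E "pos|contact"
python3 pu.py|head -1
```

```text
tool_pos: [0.5937, -0.1206, 0.0699]
contact_force: [-4.6, 0.1, 1.1]
tool_pos: [0.5953, -0.1213, 0.0699]
contact_force: [-5.0, 0.2, 0.7]
bay xyz [-0.0749  0.0005  0.0699] F [-5.   0.2  0.7] Fx -4.7
```

```bash
H="python3 -m handwheel"
$H '[[[0.1,0,0.01],[0,0,0]],[[0.15,0,0.01],[0,0,0]],[[0.15,0,0.01],[0,0,0]]]'|grep -E "pos|contact"
$H '[[[0.1,0,0.01],[0,0,0]],[[0.15,0,0.01],[0,0,0]],[[0.15,0,0.01],[0,0,0]]]'|grep -E "pos|contact"
python3 pu.py|head -1
```

```text
tool_pos: [0.596, -0.1216, 0.0699]
contact_force: [-7.0, 0.1, 2.1]
tool_pos: [0.5961, -0.1216, 0.0698]
contact_force: [-12.2, 2.9, 5.7]
bay xyz [-0.074   0.0005  0.0698] F [-12.2   2.9   5.7] Fx -12.4
```

The tip has stalled at bay x = -74 mm and the force has risen to 12 N, so the plate is home. I'll back off and check.

```bash
H="python3 -m handwheel"
$H '[[[-0.5,0,-0.05],[0,0,0]],[[-2.5,0,-0.25],[0,0,0]],[[-5,0,-2],[0,0,0]],[[-5,0,-6],[0,0,0]],[[-5,0,-10],[0,0,0]]]'|grep -E "pos|contact"
$H '[[[-4,0,-2],[0,0,0]],[[-7,0,-5],[0,0,0]],[[-7,0,-5],[0,0,0]]]'|grep -E "pos|contact"
python3 - <<'E'
from h import *
k=ctrl.calibration("wrist");T=ctrl.calibration("top");a=ctrl.get_image("wrist"); b=ctrl.get_image("top")[110:235,290:405]
cv2.imwrite("pics/end.png",np.hstack([cv2.resize(a,(400,300)),cv2.resize(b,None,fx=3.4,fy=3.4)[:425,:390][62:362]]))
O=np.array([.664,-.151]);t=np.radians(-23);u=np.array([np.cos(t),np.sin(t)])
print("cap end expected, wrist",px(k,np.r_[O-u*.065,.075])*400/560,"top",(px(T,np.r_[O-u*.065,.075])-[290,110])*3.4+[400,-62])
o=ctrl.get_obs();print(o["t"],o["contact_force"].round(1))
E
```

```text
tool_pos: [0.544, -0.0989, 0.1664]
contact_force: [0.9, -0.8, 0.7]
tool_pos: [0.4761, -0.0697, 0.2115]
contact_force: [-0.1, -0.1, 0.1]
cap end expected, wrist [199.27205045  32.93993988] top [551.41051893 199.72253099]
21.45 [ 0.3  0.4 -1. ]
```

View pics/end.png

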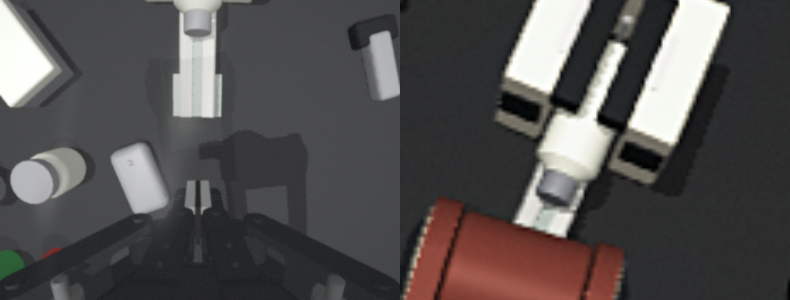

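The cap end is where it should be (wrist px (197,31), expected (199,33)). The pin has moved back and the bystanders are in place.

```bash
python3 -c "
from station import ctrl
print(ctrl.finish_job())"
```

```text
the job is handed in; nothing more can be done
None
```

The bottle lies in the trough with its foot under the hood and the seat plate pushed to its stop; it is released, the other things on the bench look undisturbed in the last pictures, and I handed the job in at about 21.5 s without seeing a verdict.

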